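# Draw the boom thermometer out over the dish and hold it for the reading

### The job

Bring the infrared thermometer on its boom over the porcelain dish on the hotplate for a reading: squeeze in the lock button on the side of the boom's grip, swing the boom round so that the thermometer is over the middle of the dish, and draw it out until the 150 mm mark (the third long line on the rod) stands at the mouth of the outer tube. The boom is spring-loaded and runs back when let go, so finish while still holding it steady there by the grip; do not disturb the dish or the other things on the bench.

Things in the scene. Friction and masses are not known exactly. Their poses are not given: they have to be found in the camera images.
- grip (a point): Centre of the boom's grip, level with the button's middle, 235 mm up, 38 mm ahead of the grip's rear face. Black upright-sided block 75 mm long, 28 wide, 40 high. x points out along the boom, y out of the button's side, z up. Take it from above, one finger on the button, the other on the plain side: 37 mm over the button, 31 pressed. The thermometer, 64 mm ahead, rises 41 mm above it.
- button (a point): Middle of the outer face of the lock button, an aluminium block 26 mm long and 22 mm high standing 9 mm proud of the grip's side (y side of grip), 23 mm from the grip's middle plane. It goes straight in, towards the grip, and slides along with it.
- lens (a point): Lens at the lower end of the infrared thermometer, a dark upright cylinder of 30 mm diameter and 85 mm length at the tip of the boom, 64 mm ahead of the grip's centre. Height 185 mm, 53 mm above the dish's rim.
- swivel (a point): Point on the axis of the stand's steel column (18 mm diameter, top 43 mm above this point) at boom height, 235 mm up. The boom swings level about this axis; the stand is fixed. Along the boom from here: 120 mm to the tube mouth and, with the rod home, 158 mm to the grip's centre, 222 mm to the lens; both grow by what is drawn out.
- tube_mouth (a point): Centre of the mouth of the boom's outer tube (26 mm square, black bush 31 mm), where the scale is read; it swings but does not slide. The 16 mm square steel rod that comes out here has a line every 10 mm, counted from the rear face of the grip: short ones on top, long ones all round at 50, 100 and 150 mm.
- boom (a joint): Swing of the boom about the column, rad, counter-clockwise seen from above positive; range -0.9 to 0.9. At 0 the boom points along the stand's own -y direction. It turns with light friction (about 1 N at the grip), stays where it is left and swings freely whether locked or not.
- telescope (a joint): How far the rod is drawn out, m: 0 home (grip against the tube mouth), 0.15 when the 150 mm mark is at the mouth, stop at 0.17. Starts home and locked. Once unlocked, a spring draws it back with 8 to 10 N, plus about 1 N of drag per 0.1 m/s; let go, it runs home by itself.
- lock_button (a joint): The lock button, m pressed: 0 out, 0.006 fully in. Its spring pushes 2.5 N at rest and 5.5 N fully in. Its snap pin locks the rod home; from 0.0045 the rod is free. Once the rod has moved out, the pin rides on the tube wall (button stays about 0.004 in) and cannot lock until the rod is home again. Squeeze the grip with 15 N or more to hold button and rod.
- dish_mid (a point): Centre of the mouth of the white porcelain dish (104 mm across, 42 mm high) with pale lumps in it, standing loose on the hotplate; level with its rim, 132 mm above the bench. It is about 370 mm from the column axis: with the boom pointing at it, the thermometer is over its middle at the 150 mm mark, to about 1 cm.
- hotplate: White laboratory hotplate, fixed, 225 mm deep, 155 mm wide, 90 mm high to the top of its round plate (135 mm across); origin on the bench under the plate's centre; its control panel is on its own -x side.
- beaker: Bystander: empty glass beaker, 68 mm across, 90 mm high; origin at the centre of its underside.
- jar: Bystander: white plastic jar, 64 mm across, 100 mm high; origin at the centre of its underside.
- amber_bottle: Bystander: amber reagent bottle, 66 mm across, 160 mm high; origin at the centre of its underside.
- spatula: Bystander: steel laboratory spatula, 190 mm long with flat flared ends, 5 mm thick, lying on the bench; origin under its middle, x along it.
Things that resemble listed ones, but are neither listed nor needed, are in the scene too. Of the things shaped like the part that bears dish_mid, the white one is meant.

How it is judged:
By the outcome, as a careful person would: the job done as asked, in the order asked, and still so for the second after the job is handed in, while the arm keeps its last pose, push and grip.
It also fails if it takes over 35 s, if anything falls off the work surface, if the arm or the gripper's body presses on something with over 40 N, if the wrist force passes 120 N, or if a joint passes its speed limit or range.

### The arm

A 7-joint arm with a two-finger parallel gripper is mounted at the origin on the work surface. World frame = base frame: x ahead of the robot, y to its left, z up, the work surface at z = 0. Lengths are in mm, angles in rad, forces in N, time in s.
With the tool pointing down it reaches from about 400 to 875 mm from the base axis. Payload 4.4 kg.
Tool frame: the origin (TCP) lies on the centre line of the jaws, within the pads' length; the fingertips stand 19 mm ahead of it and the grasp point (between the pads) is the TCP; z points along the fingers, y is the line along which they close (so a half turn about z gives the same grasp; the last joint's range is limited). The gripper opens to 85 mm and grips with 20 to 120 N. Pads are 22 mm wide; open, the fingers measure 114 mm over their backs; the gripper's body (76 mm by 85 mm) begins 54 mm behind the grasp point. The pads swing forward as they close: fully open they stand 13 mm farther back than shut.
Start: joints at [-1.373, 0.628, 0.038, 1.517, -0.027, 0.996, -0.02], TCP at [169.464, 627.534, 250.313] pointing down, gripper open.
Joint ranges: [-3.06, 3.06], [-0.37, 2.12], [-1.25, 1.32], [0.18, 2.47], [-1.1, 4.24], [0.23, 1.98], [-2.94, 2.94]. Speed limits (rad/s): [2.57, 2.57, 3.14, 3.14, 3.14, 3.14, 3.14].

### API

Orientations are given as [roll, pitch, yaw] about the fixed x, y, z axes, in that order (R = Rz(yaw) Ry(pitch) Rx(roll)).
In Python, from cell import ctrl, viewer, silhouettes gives the robot as it stands.
- The arm moves only by the shell command python3 -m creep 'ROWS'. ROWS is JSON, a list of rows, each an object with "jaw": the gripper command: -1 is shut, 1 is fully open, values between are in proportion; "xyz": the shift along the tool's x, y, z in mm, a list of three; "angular": the turn, a rotation vector about the tool's x, y, z in rad, a list of three. In form: [{"jaw": jaw, "xyz": [tx, ty, tz], "angular": [rx, ry, rz]}, ...]. A call has 1 to 12 rows; each row is the pose to reach, as a shift and turn from the pose commanded when the call began, along the tool's axes at that moment; what a row does not reach only later rows make up. A row lasts 1/8 s, in which the tool goes at most 62.5 mm and 10.7 degrees, less where a joint would pass 70% of its speed; a pose out of reach is approached as far as the arm can. A call with a gripper value outside its range is refused whole. The fingers move at their own pace and stop on an object; the grip force is fixed at half the most. Time passes only in rows, so rows that repeat a pose let the fingers close. It gives the time, the measured TCP pose, the force, the opening and the grip force at its end, in the units of the state.
- ctrl.read_state(): the state, without advancing time (a new reading comes with each control period).
- viewer.get_image(name): name is "scene" or "top" or "wrist"; returns (picture, depth): 400x640x3 uint8, red, green, blue; 400x640 float32, mm along the optical axis (not along the pixel's ray), 0 where there is no reading.
- viewer.camera_model(name): a dict with "fx", "fy", "cx", "cy" (pixels), "T" (4x4, takes a point from camera to world coordinates). Camera axes: x right, y down, z forward; pixel columns grow to the right and rows downward; lengths in mm; the calibration is good to about 2 mm. A picture is of the moment at which its call begins: read the wrist's pose just before it. camera_model takes no time and is no camera call; for the wrist camera it gives the pose at the moment of the call.
- ctrl.finish_job(): hands the job in; it is judged then, once.
Trained networks look in the newest picture that a camera, given by its name, has taken for a name from the list of things; names that differ only in an ending like _2 or _b are one class to them, and where a whole thing is asked for, a point or a joint stands for the part that bears it (a point fixed in the world has none). Each returns a list of dicts, best first, with "score" (0 to 1); they miss things now and then, are a little off and sometimes report something else, mostly with a low value. They report only what shows in the picture. A call takes as long as a camera call. They do not tell look-alikes from the thing itself.
- silhouettes(camera, target): "pixels" (400x640 bool, what is visible of it) and "xy" ([column, row] in pixels, amid what is visible of it).
The state is a dict: "clock": time; "qpos": joint angles; "qd": joint speeds; "tau": joint torques, N m; "eef_pos": TCP position; "tool_rot": TCP orientation; "force": force on the tool from outside, world axes, zero at the start; "torque": the same for the moment, N m; "width": finger opening in mm; "gripper_force": force on a finger pad.
Only numpy, scipy, OpenCV 4.12 (cv2) and the standard library are available. Lean on these libraries where they do the work, as an engineer would, in place of code of your own. Each camera call takes 0.05 s, during which the arm holds its last target. There are 200 camera calls.

## Working session

There is one attempt and no reset: what is moved stays moved. The work goes in short steps, Python scripts to look and compute and a shell command to move; the robot and the scene stay as the last step left them, time stands still between calls to the robot, and variables do not carry over. Pictures are saved under pics/ and viewed, at most 10 in all, crops included, and the job is handed in when it is done.

```bash
ls; mkdir -p pics; cat > h.py <<'E'
import numpy as np,cv2
from cell import ctrl,viewer,silhouettes
def cloud(cam,depth,mask=None):
    m=viewer.camera_model(cam)
    v,u=np.nonzero((depth>0) if mask is None else (mask&(depth>0)))
    d=depth[v,u]
    P=np.c_[(u-m['cx'])/m['fx']*d,(v-m['cy'])/m['fy']*d,d]
    T=np.array(m['T']);return P@T[:3,:3].T+T[:3,3],u,v
E
python3 - <<'E'
from h import *
s=ctrl.read_state();print(s['clock'],s['eef_pos'],s['tool_rot'],s['width'])
out=[]
for c in('scene','top'):
    im,d=viewer.get_image(c);np.savez('pics/'+c+'.npz',im=im,d=d)
    out.append(im[:,:,::-1])
    for n in('grip','button','lens','swivel','tube_mouth','dish_mid','hotplate','beaker','jar','amber_bottle','spatula'):
        try:
            for r in silhouettes(c,n)[:4]:
                P,u,v=cloud(c,d,r['pixels'])
                print(c,n,round(r['score'],2),np.round(r['xy']),r['pixels'].sum(),np.median(P,0).round() if len(P) else None, P.min(0).round() if len(P) else '', P.max(0).round()if len(P) else '')
        except Exception as e: print(c,n,e)
cv2.imwrite('pics/a.png',out[0]);cv2.imwrite('pics/b.png',out[1])
E
```

```text
pics
0.0 [169.28934716 626.93593956 249.36302614] [-3.13964011e+00  2.11842798e-05  2.87776001e+00] 85.42797969096638
scene grip 0.86 [326. 199.] 800 [611.   2. 247.] [ 404. -171.   69.] [642.  61. 279.]
scene button 0.33 [240. 183.] 628 [ 627. -393.   85.] [ 536. -473.    2.] [ 650. -374.  165.]
scene lens 0.65 [325. 199.] 757 [612.   2. 246.] [ 472. -164.   69.] [642.  61. 279.]
scene lens 0.51 [284. 282.] 850 [804.  46.  73.] [715. -72.  -1.] [827.  65. 106.]
scene swivel 0.84 [379. 239.] 4820 [525. 132.  27.] [ 155. -186.   -4.] [642. 255. 282.]
scene tube_mouth 0.64 [362. 206.] 2076 [549.  84. 245.] [ 155. -187.   -2.] [642. 255. 279.]
scene dish_mid 0.85 [305. 180.] 446 [ 484. -236.  118.] [ 317. -411.   -1.] [630. -45. 275.]
scene dish_mid 0.68 [287. 172.] 294 [ 414. -415.   28.] [ 369. -441.    6.] [ 473. -349.   47.]
scene dish_mid 0.67 [254. 220.] 634 [ 658. -274.   24.] [ 580. -357.   -6.] [ 716. -205.   49.]
scene hotplate 0.67 [305. 200.] 1597 [ 533. -185.   70.] [ 270. -374.   -1.] [640.  48. 277.]
scene beaker 0.7 [437. 248.] 663 [362. 233.  63.] [219. 155.  -0.] [383.
[... 818 characters left out ...]
0.79 [393. 172.] 1167 [ 672. -260.   18.] [ 616. -316.   -2.] [ 728. -206.   48.]
top dish_mid 0.59 [379. 233.] 1585 [ 493. -219.  108.] [ 440. -275.   86.] [ 549. -164.  136.]
top hotplate 0.89 [368. 262.] 4335 [ 422. -193.   71.] [ 324. -317.   -3.] [ 590. -114.  135.]
top beaker 0.7 [198. 292.] 760 [348. 245.  48.] [319. 198.  -1.] [381. 266.  95.]
top jar 0.93 [283. 124.] 649 [781.  28.  99.] [762.   0.   7.] [821.  58. 106.]
top amber_bottle 0.69 [454. 190.] 819 [ 607. -397.  109.] [ 583. -441.    6.] [ 644. -377.  165.]
top spatula 0.82 [212. 167.] 260 [687. 232.   6.] [615. 224.  -1.] [814. 245.  11.]
top spatula 0.64 [282. 178.] 1057 [603.   5. 255.] [559. -49.  -3.] [721. 114. 280.]
```

View pics/a.png

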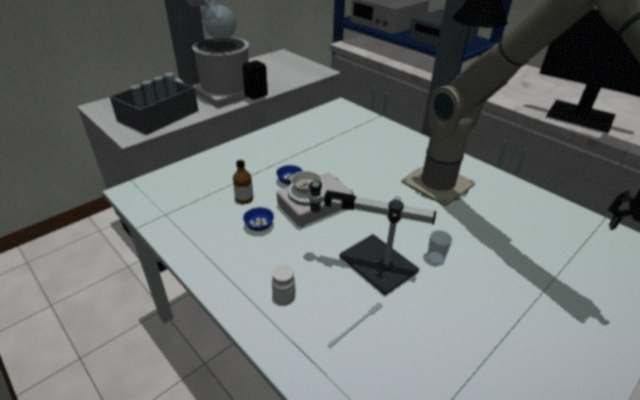

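View pics/b.png

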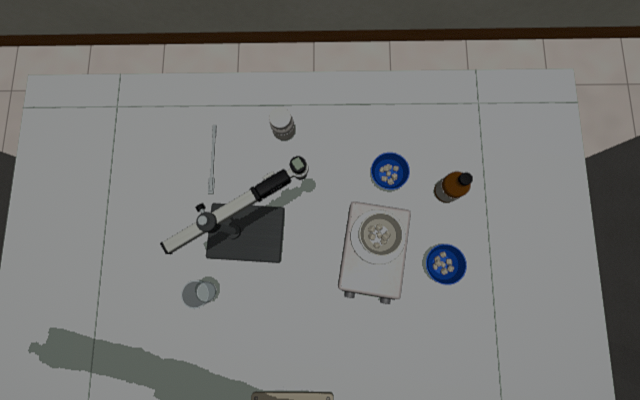

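The wanted dish is the white one on the hotplate at top (379,233). The look-alikes are the blue dishes at (390,172) and (445,263). The column is at (206,222), the grip at (271,186) and the thermometer at (298,166). The dark knob at (200,208) is on the stand and isn't the lock button. Next I'll fit the geometry and take a close crop.

```bash
python3 - <<'E'
from h import *
z=np.load('pics/top.npz');im,d=z['im'],z['d']
P,u,v=cloud('top',d)
box=(P[:,0]>400)&(P[:,0]<720)&(P[:,1]>-120)&(P[:,1]<260)
def sel(a,b,m=box): return P[m&(P[:,2]>a)&(P[:,2]<b)]
col=sel(270,290)
near=np.hypot(col[:,0]-522,col[:,1]-128)
far=col[col[:,1]<40]; cc=col[col[:,1]>40]
print('thermo',far.mean(0),far.min(0),far.max(0),len(far)); print('col',cc.mean(0),cc.min(0),cc.max(0),len(cc))
a,b=cc.mean(0)[:2],far.mean(0)[:2]
a=(cc.min(0)[:2]+cc.max(0)[:2])/2;b=(far.min(0)[:2]+far.max(0)[:2])/2
x=(b-a)/np.linalg.norm(b-a);y=np.array([-x[1],x[0]]);print('len',np.linalg.norm(b-a),x,np.arctan2(x[1],x[0]))
up=sel(225,268);L=(up[:,:2]-a)@np.c_[x,y]
for s in range(-100,260,10):
    q=L[(L[:,0]>=s)&(L[:,0]<s+10)];zz=up[(L[:,0]>=s)&(L[:,0]<s+10),2]
    if len(q):print(s,len(q),q[:,1].min().round(),q[:,1].max().round(),np.median(zz).round())
dm=(P[:,0]>420)&(P[:,0]<570)&(P[:,1]>-290)&(P[:,1]<-140)&(P[:,2]>124)&(P[:,2]<145)
D=P[dm];c,r=cv2.minEnclosingCircle(D[:,:2].astype(np.float32));print('dish',c,r,D.mean(0),np.linalg.norm(np.array(c)-a),np.arctan2(c[1]-a[1],c[0]-a[0]))
print(ctrl.read_state()['qpos'])
A=cv2.resize(im[140:270,170:330],None,fx=4,fy=4,interpolation=3)
s=np.load('pics/scene.npz')['im'];B=cv2.resize(s[160:300,290:450],None,fx=4,fy=4,interpolation=3)
cv2.imwrite('pics/c.png',cv2.resize(np.vstack([A,B]),None,fx=.55,fy=.55)[:,:,::-1])
E
```

```text
thermo [621.44250805 -29.17616512 276.24518368] [605.27622011 -44.62482573 270.86568095] [639.52550029 -13.44403653 279.50303951] 217
col [505.81159707 159.17334569 278.38604483] [497.26229616 151.26384144 271.96362252] [515.36918455 168.4080768  281.614097  ] 74
len 221.69298447062283 [ 0.5236301  -0.85194572] -1.019689974881499
-100 68 -14.0 14.0 248.0
-90 76 -13.0 12.0 249.0
-80 73 -13.0 13.0 248.0
-70 71 -13.0 12.0 248.0
-60 70 -13.0 13.0 248.0
-50 70 -13.0 12.0 249.0
-40 71 -13.0 12.0 249.0
-30 63 -13.0 12.0 248.0
-20 59 -17.0 15.0 258.0
-10 89 -21.0 44.0 254.0
0 139 -21.0 44.0 256.0
10 100 -18.0 16.0 256.0
20 70 -13.0 13.0 249.0
30 71 -13.0 14.0 249.0
40 70 -13.0 12.0 249.0
50 68 -13.0 13.0 248.0
60 69 -13.0 13.0 249.0
70 70 -13.0 13.0 249.0
80 68 -13.0 12.0 249.0
90 67 -13.0 12.0 249.0
100 67 -13.0 12.0 249.0
110 82 -16.0 15.0 251.0
120 69 -14.0 13.0 255.0
130 77 -14.0 14.0 255.0
140 86 -15.0 22.0 255.0
150 94 -15.0 23.0 254.0
160 92 -15.0 23.0 254.0
170 77 -15.0 16.0 255.0
180 75 -14.0 13.0 255.0
190 51 -14.0 10.0 247.0
200 42 -15.0 7.0 245.0
210 29 -19.0 -9.0 245.0
220 26 -20.0 -13.0 245.0
230 23 -17.0 -3.0 245.0
240 2 -8.0 1.0 241.0
dish (490.6070861816406, -215.02508544921875) 51.582584381103516 [ 491.87882412 -217.86557865  130.39108038] 375.19003791549983 -1.6126770957001413
[-1.37281057  0.62838968  0.03844902  1.51741734 -0.02702847  0.99628516
 -0.01996576]
```

View pics/c.png

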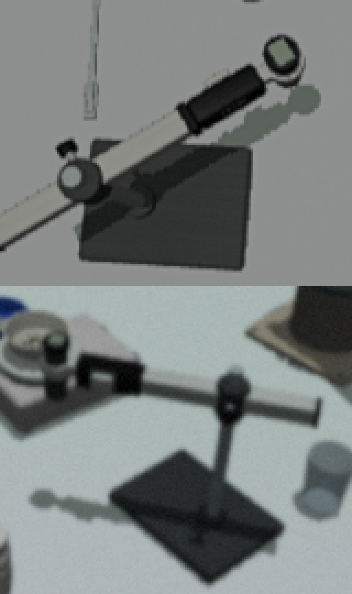

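The white dish is confirmed. The button is on the far side of the grip, offset 22 mm to the left of the boom's direction. Swivel is at (506,160), the grip at about (589,25) and the dish at (491,-215). The swing needed is about −0.593 rad. I'll rise first, then move halfway and check joint 1.

```bash
python3 -m creep '[{"jaw":1,"xyz":[0,0,-55],"angular":[0,0,0]},{"jaw":1,"xyz":[-20,-17,-90],"angular":[0,0,0.1]},{"jaw":1,"xyz":[-60,-50,-90],"angular":[0,0,0.2]},{"jaw":1,"xyz":[-105,-88,-90],"angular":[0,0,0.3]},{"jaw":1,"xyz":[-150,-126,-90],"angular":[0,0,0.4]},{"jaw":1,"xyz":[-195,-164,-90],"angular":[0,0,0.5]},{"jaw":1,"xyz":[-240,-202,-90],"angular":[0,0,0.6]},{"jaw":1,"xyz":[-285,-240,-90],"angular":[0,0,0.7]}]'; python3 -c "
from h import *
s=ctrl.read_state();print(s['qpos'],s['eef_pos'],s['tool_rot'])
R=cv2.Rodrigues(np.zeros(3))[0];from scipy.spatial.transform import Rotation as Q
R=Q.from_euler('xyz',s['tool_rot']).as_matrix();print(R.T@(np.array([590,26,325])-s['eef_pos']))"
```

```text
clock: 2.2
eef_pos: [382.9, 320.0, 340.7]
tool_rot: [3.141, -0.0, 2.175]
force: [1.2, -0.3, 0.3]
width: 85.1
gripper_force: 0.0
[-0.96840053  0.31890901  0.29191061  1.8086354  -0.10587647  1.0281585
 -0.03182608] [382.92490074 319.95703637 340.67108245] [ 3.14060102e+00 -3.57506677e-04  2.17468238e+00]
[-359.55861437    3.51319931   15.5460303 ]
```

```bash
python3 -m creep '[{"jaw":1,"xyz":[-45,0,0],"angular":[0,0,0.053]},{"jaw":1,"xyz":[-90,1,0],"angular":[0,0,0.053]},{"jaw":1,"xyz":[-135,1,0],"angular":[0,0,0.053]},{"jaw":1,"xyz":[-180,2,0],"angular":[0,0,0.053]},{"jaw":1,"xyz":[-225,2,0],"angular":[0,0,0.053]},{"jaw":1,"xyz":[-270,3,0],"angular":[0,0,0.053]},{"jaw":1,"xyz":[-315,3,8],"angular":[0,0,0.053]},{"jaw":1,"xyz":[-345,3,15],"angular":[0,0,0.053]},{"jaw":1,"xyz":[-359,3,15],"angular":[0,0,0.053]},{"jaw":1,"xyz":[-359,3,15],"angular":[0,0,0.053]}]'; python3 - <<'E'
from h import *
from scipy.spatial.transform import Rotation as Q
s=ctrl.read_state();print(s['qpos'],s['eef_pos'],s['tool_rot'])
im,d=viewer.get_image('wrist');cv2.imwrite('pics/d.png',im[:,:,::-1])
P,u,v=cloud('wrist',d)
R=Q.from_euler('xyz',s['tool_rot']).as_matrix();L=(P-s['eef_pos'])@R
m=(P[:,2]>240)&(P[:,2]<265);T=L[m]
for t in range(-60,80,5):
    q=T[(T[:,0]>=t)&(T[:,0]<t+5)&(abs(T[:,1])<45)]
    if len(q):print(t,len(q),q[:,1].min().round(1),q[:,1].max().round(1),np.median(q[:,2]).round(1))
E
```

```text
clock: 3.45
eef_pos: [589.4, 28.1, 325.4]
tool_rot: [3.141, -0.0, 2.124]
force: [0.1, -0.1, -0.7]
width: 85.0
gripper_force: 0.0
[-0.33515517  0.488977    0.37663804  1.59867439 -0.19614078  1.0913866
  0.64512286] [589.38499894  28.08771731 325.43092516] [ 3.14148056e+00 -1.13611500e-04  2.12375120e+00]
-60 173 -22.9 13.9 80.4
-55 466 -20.6 12.2 75.6
-50 157 -16.3 7.2 81.1
-45 71 -12.2 3.1 80.9
-40 55 -16.1 8.2 71.3
-35 203 -17.7 9.0 70.4
-30 218 -17.6 9.7 70.2
-25 228 -17.5 9.7 70.2
-20 245 -18.3 11.1 70.3
-15 295 -19.1 18.1 70.5
-10 318 -19.0 18.0 70.6
-5 324 -19.0 18.7 70.6
0 331 -18.7 18.6 70.5
5 335 -19.1 18.5 70.5
10 317 -19.0 18.5 70.5
15 265 -18.2 9.7 70.2
20 275 -18.2 9.8 70.3
25 285 -18.0 9.7 70.2
30 289 -17.9 9.6 70.7
35 308 -19.2 10.9 74.4
40 307 -19.2 10.9 74.6
45 312 -19.2 10.8 76.5
50 254 -17.3 8.8 77.0
55 290 -17.1 8.8 77.2
60 278 -17.1 8.7 77.0
65 304 -16.9 8.6 77.0
70 267 -16.8 8.5 77.2
75 302 -16.8 8.5 77.1
```

View pics/d.png

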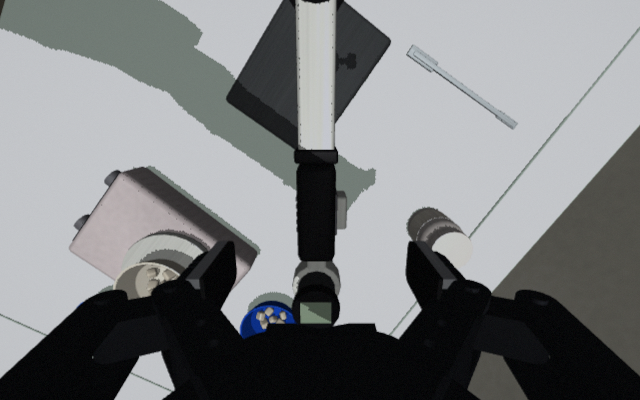

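The wrist view shows the boom aligned. The grip is at (316,210) and the button is on its right at (341,210), centred between the fingers. I can go straight down 90 mm and squeeze.

```bash
python3 -m creep '[{"jaw":1,"xyz":[0,0,30],"angular":[0,0,0]},{"jaw":1,"xyz":[0,0,60],"angular":[0,0,0]},{"jaw":1,"xyz":[0,0,80],"angular":[0,0,0]},{"jaw":1,"xyz":[0,0,90],"angular":[0,0,0]},{"jaw":1,"xyz":[0,0,90],"angular":[0,0,0]},{"jaw":-1,"xyz":[0,-1,90],"angular":[0,0,0]},{"jaw":-1,"xyz":[0,-2,90],"angular":[0,0,0]},{"jaw":-1,"xyz":[0,-2,90],"angular":[0,0,0]},{"jaw":-1,"xyz":[0,-2,90],"angular":[0,0,0]},{"jaw":-1,"xyz":[0,-2,90],"angular":[0,0,0]},{"jaw":-1,"xyz":[0,-2,90],"angular":[0,0,0]},{"jaw":-1,"xyz":[0,-2,90],"angular":[0,0,0]}]'
```

```text
clock: 5.0
eef_pos: [588.2, 27.2, 236.6]
tool_rot: [3.14, 0.001, 2.125]
force: [-2.4, -0.5, 6.5]
width: 28.8
gripper_force: 62.4
```

```bash
python3 - <<'E'
from h import *
im,d=viewer.get_image('wrist')
cv2.imwrite('pics/e.png',cv2.resize(im[80:400,180:460],None,fx=2,fy=1.85)[:,:,::-1])
E
```

```text
(no output)
```

View pics/e.png

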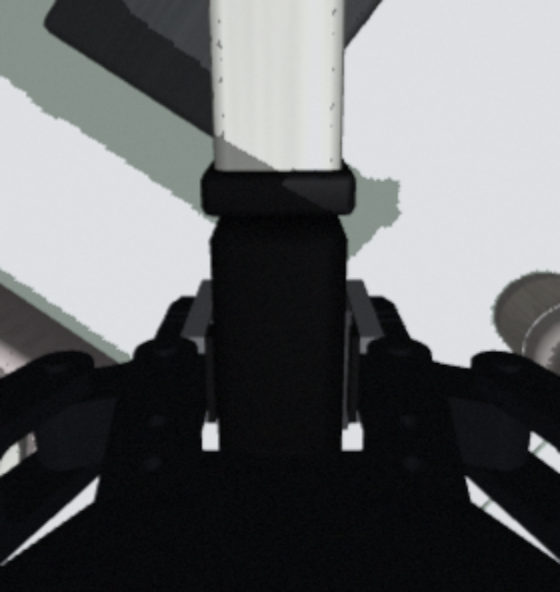

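```bash
python3 -m creep '[{"jaw":-1,"xyz":[0.2,-8,0],"angular":[0,0,0.05]},{"jaw":-1,"xyz":[0.8,-16,0],"angular":[0,0,0.1]},{"jaw":-1,"xyz":[3,-31,0],"angular":[0,0,0.2]},{"jaw":-1,"xyz":[7,-46.5,0],"angular":[0,0,0.3]},{"jaw":-1,"xyz":[12,-61,0],"angular":[0,0,0.4]},{"jaw":-1,"xyz":[19,-75.5,0],"angular":[0,0,0.5]},{"jaw":-1,"xyz":[23,-82,0],"angular":[0,0,0.55]},{"jaw":-1,"xyz":[27,-88,0],"angular":[0,0,0.595]},{"jaw":-1,"xyz":[27,-88,0],"angular":[0,0,0.595]},{"jaw":-1,"xyz":[27,-88,0],"angular":[0,0,0.595]}]'
python3 - <<'E'
from h import *
s=ctrl.read_state();print(s['eef_pos'],s['tool_rot'],s['force'],s['torque'])
im,d=viewer.get_image('top');P,u,v=cloud('top',d)
b=(P[:,0]>400)&(P[:,0]<640)&(P[:,1]>-300)&(P[:,1]<270)
a=np.array([506.2,159.8])
h=P[b&(P[:,2]>240)&(P[:,2]<253)];h=h[np.hypot(*(h[:,:2]-a).T)>30]
h=h[np.hypot(*(h[:,:2]-a).T)<118]
q=np.linalg.svd(h[:,:2]-h[:,:2].mean(0),full_matrices=False)[2][0];q*=-np.sign(q[1]);print('boom',np.arctan2(q[1],q[0]),len(h),np.array([-q[1],q[0]])@(h[:,:2].mean(0)-a))
dm=(P[:,0]>420)&(P[:,0]<570)&(P[:,1]>-290)&(P[:,1]<-140)&(P[:,2]>124)&(P[:,2]<145)
c,r=cv2.minEnclosingCircle(P[dm][:,:2].astype(np.float32));print(c,r)
cv2.imwrite('pics/f.png',cv2.resize(im[120:310,160:440],None,fx=2.8,fy=2.8)[:,:,::-1])
E
```

```text
clock: 6.3
eef_pos: [499.2, 3.1, 236.5]
tool_rot: [3.139, 0.0, 1.53]
force: [-2.3, -1.8, 7.7]
width: 28.4
gripper_force: 62.7
[499.23705604   3.0662694  236.53445833] [3.13910728e+00 4.67967591e-04 1.52962585e+00] [-2.25437853 -1.76306045  7.68112844] [-0.31522603  0.09460142  0.15179066]
boom -1.5355345694590856 357 5.625498410879833
(490.5897521972656, -214.98216247558594) 51.50361251831055
```

View pics/f.png

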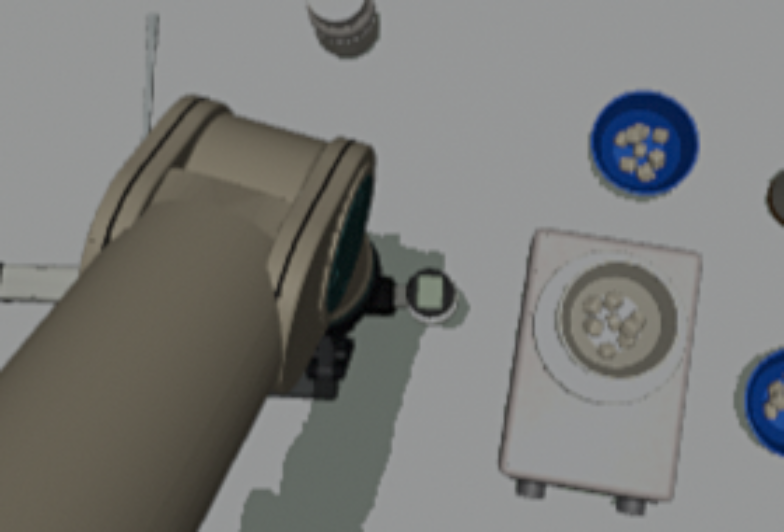

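The boom now points at the dish, with the thermometer at about (431,291) in the crop. The dish is undisturbed. Next I draw it out.

```bash
python3 -m creep '[{"jaw":-1,"xyz":[-8,0,0],"angular":[0,0,0]},{"jaw":-1,"xyz":[-22,0,0],"angular":[0,0,0]},{"jaw":-1,"xyz":[-38,0,0],"angular":[0,0,0]},{"jaw":-1,"xyz":[-55,0,0],"angular":[0,0,0]},{"jaw":-1,"xyz":[-72,0,0],"angular":[0,0,0]},{"jaw":-1,"xyz":[-89,0,0],"angular":[0,0,0]},{"jaw":-1,"xyz":[-106,0,0],"angular":[0,0,0]},{"jaw":-1,"xyz":[-123,0,0],"angular":[0,0,0]},{"jaw":-1,"xyz":[-138,0,0],"angular":[0,0,0]},{"jaw":-1,"xyz":[-148,0,0],"angular":[0,0,0]},{"jaw":-1,"xyz":[-150,0,0],"angular":[0,0,0]},{"jaw":-1,"xyz":[-150,0,0],"angular":[0,0,0]}]'
python3 - <<'E'
from h import *
s=ctrl.read_state();print(s['eef_pos'],s['tool_rot'],s['force'],s['torque'])
im,d=viewer.get_image('top');P,u,v=cloud('top',d)
a=np.array([506.2,159.8]);e=s['eef_pos'][:2]-a;print('r',np.hypot(*e),np.arctan2(e[1],e[0]))
w=(P[:,0]>440)&(P[:,0]<540)&(P[:,1]>-250)&(P[:,1]<-190)&(P[:,2]>265)&(P[:,2]<285);t=P[w]
c,r=cv2.minEnclosingCircle(t[:,:2].astype(np.float32));print('thermo',c,r,len(t),(t.min(0)+t.max(0))/2)
dm=(P[:,0]>420)&(P[:,0]<570)&(P[:,1]>-290)&(P[:,1]<-140)&(P[:,2]>124)&(P[:,2]<145)
c,r=cv2.minEnclosingCircle(P[dm][:,:2].astype(np.float32));print('dish',c,r)
x=cv2.resize(im[170:290,200:420],None,fx=2.5,fy=2.5)
wi,wd=viewer.get_image('wrist');np.savez('pics/w.npz',im=wi,d=wd)
y=cv2.resize(wi[0:230,190:450],None,fx=2.1,fy=2.1)[:300];y=cv2.resize(wi,(550,344))
cv2.imwrite('pics/g.png',np.vstack([x[:256],y])[:600,:,::-1] if 0 else np.vstack([cv2.resize(x,(550,250)),y])[:,:,::-1])
E
```

```text
clock: 7.85
eef_pos: [493.8, -142.6, 236.0]
tool_rot: [3.139, -0.005, 1.531]
force: [1.1, 9.4, 5.9]
width: 28.5
gripper_force: 62.2
[ 493.79661107 -142.60598956  236.01280587] [ 3.13949304 -0.00502746  1.53145939] [1.05568665 9.37433558 5.86121   ] [ 1.38129054 -0.46135225 -0.17736186]
r 302.6602494162535 -1.6117890353489712Traceback (most recent call last):
  File "<stdin>", line 6, in <module>
    return umr_minimum(a, axis, None, out, keepdims, initial, where)
ValueError: zero-size array to reduction operation minimum which has no identity
```

```bash
python3 - <<'E'
from h import *
wi,wd=viewer.get_image('wrist');sc,sd=viewer.get_image('scene');np.savez('pics/w.npz',im=wi,d=wd,sc=sc,sd=sd)
P,u,v=cloud('wrist',wd);a=np.array([506.2,159.8]);an=-1.612;X=np.array([np.cos(an),np.sin(an)]);Y=np.array([-X[1],X[0]])
L=(P[:,:2]-a)@np.c_[X,Y]
for s in range(90,340,5):
    m=(L[:,0]>=s)&(L[:,0]<s+5)&(abs(L[:,1])<20)&(P[:,2]>225)&(P[:,2]<285)
    if m.sum()>3:print(s,m.sum(),L[m,1].min().round(1),L[m,1].max().round(1),np.median(P[m,2]).round(1),v[m].min(),v[m].max())
cv2.imwrite('pics/g.png',np.vstack([cv2.resize(wi,(480,300)),cv2.resize(sc[150:275,240:440],(480,300),interpolation=cv2.INTER_CUBIC)])[:,:,::-1])
E
```

```text
195 634 -9.2 6.8 243.3 0 16
200 662 -9.2 6.9 243.3 13 30
205 643 -9.2 6.6 243.3 28 45
210 619 -8.9 6.7 243.2 44 59
215 616 -9.3 7.0 243.4 59 74
220 588 -9.2 6.9 243.2 74 88
225 563 -9.1 6.9 243.4 88 101
230 519 -8.9 6.6 243.3 102 114
235 518 -9.1 6.7 243.3 115 127
240 512 -9.1 6.8 243.3 128 140
245 477 -9.0 7.0 243.3 141 153
250 477 -8.9 7.1 243.3 153 165
255 455 -9.0 6.6 243.4 165 177
260 435 -9.0 6.7 243.3 177 189
265 1193 -13.9 11.9 250.4 185 209
270 864 -14.7 13.0 255.0 195 221
275 820 -14.9 13.1 255.1 217 233
280 784 -14.9 12.8 255.2 229 245
285 963 -20.0 20.0 255.4 240 297
290 2079 -20.0 20.0 255.2 233 295
295 979 -17.1 16.8 255.2 262 320
300 870 -16.2 15.8 255.2 272 301
305 872 -16.3 15.8 255.2 282 313
310 779 -16.5 16.3 255.2 292 315
315 644 -14.7 15.5 255.1 302 321
320 423 -14.3 14.0 255.1 311 328
```

View pics/g.png

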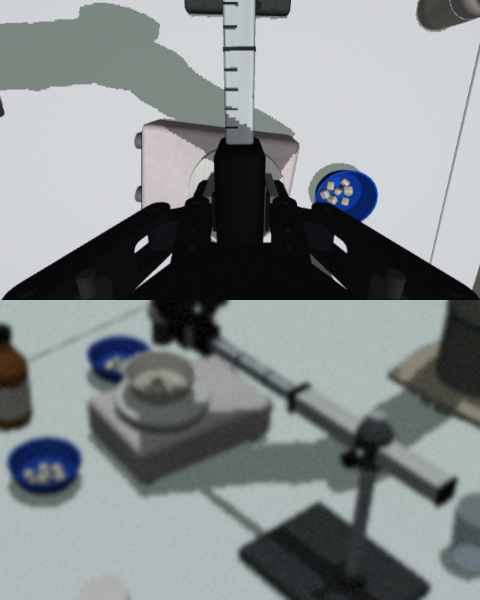

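The 50 mm line sits at wrist row ~77, which puts the grip's rear face at r≈266. That means about 146 mm drawn, matching the TCP travel of 145.8 mm. The spring sag has to be made up with 4 mm more.

```bash
python3 -m creep '[{"jaw":-1,"xyz":[-2,0,0],"angular":[0,0,0]},{"jaw":-1,"xyz":[-4,0,0],"angular":[0,0,0]},{"jaw":-1,"xyz":[-4,0,0],"angular":[0,0,0]},{"jaw":-1,"xyz":[-4,0,0],"angular":[0,0,0]},{"jaw":-1,"xyz":[-4,0,0],"angular":[0,0,0]},{"jaw":-1,"xyz":[-4,0,0],"angular":[0,0,0]}]'
python3 - <<'E'
from h import *
s=ctrl.read_state();a=np.array([506.2,159.8]);e=s['eef_pos'][:2]-a;print('r',np.hypot(*e),np.arctan2(e[1],e[0]),s['force'],s['qd'].round(3) if hasattr(s['qd'],'round') else s['qd'])
an=-1.612;X=np.array([np.cos(an),np.sin(an)]);Y=np.array([-X[1],X[0]])
for c in('wrist','scene','top'):
    im,d=viewer.get_image(c);P,u,v=cloud(c,d);L=(P[:,:2]-a)@np.c_[X,Y]
    print(c)
    m0=(abs(L[:,1])<20)&(P[:,2]>228)&(P[:,2]<262)
    lo,hi=(255,280) if c=='wrist' else (100,285)
    st=1.5 if c=='wrist' else 3
    for q in np.arange(lo,hi,st):
        if c!='wrist' and 135<q<255: continue
        m=m0&(L[:,0]>=q)&(L[:,0]<q+st)
        if m.sum()>1:print(q,m.sum(),L[m,1].min().round(),L[m,1].max().round(),P[m,2].max().round(1),end=' | ')
    if c=='scene': A=cv2.resize(im[165:235,300:380],(640,560),interpolation=cv2.INTER_CUBIC)
    if c=='top': t=im
cv2.imwrite('pics/i.png',A[:,:,::-1])
E
```

```text
clock: 8.75
eef_pos: [493.7, -146.3, 236.0]
tool_rot: [3.139, -0.005, 1.532]
force: [0.8, 9.9, 6.1]
width: 28.4
gripper_force: 62.2
r 306.36262755396757 -1.6115953951568587 [0.84041649 9.85695066 6.06868282] [-0.001 -0.    -0.001 -0.001 -0.001  0.001 -0.   ]
wrist
255.0 149 -9.0 7.0 244.7 | 256.5 136 -9.0 7.0 244.8 | 258.0 142 -9.0 7.0 244.9 | 259.5 139 -9.0 7.0 245.6 | 261.0 132 -9.0 7.0 245.2 | 262.5 141 -9.0 7.0 245.3 | 264.0 124 -9.0 7.0 244.7 | 265.5 139 -9.0 7.0 244.9 | 267.0 128 -9.0 7.0 245.1 | 268.5 126 -9.0 7.0 244.7 | 270.0 473 -11.0 10.0 253.4 | 271.5 437 -14.0 12.0 255.8 | 273.0 278 -14.0 12.0 256.2 | 274.5 296 -15.0 13.0 256.5 | 276.0 245 -15.0 13.0 256.6 | 277.5 242 -15.0 13.0 256.8 | 279.0 256 -15.0 13.0 257.0 | scene
100 8 -8.0 13.0 250.6 | 103 12 -12.0 13.0 250.3 | 106 10 -9.0 13.0 250.7 | 109 15 -15.0 15.0 253.6 | 112 19 -15.0 14.0 253.3 | 115 11 -14.0 17.0 255.4 | 118 8 -15.0 14.0 251.9 | 124 3 -6.0 9.0 245.8 | 127 4 -1.0 8.0 244.5 | 130 7 -6.0 9.0 246.3 | 133 4 5.0 9.0 243.0 | 256 3 6.0 7.0 246.0 | 259 9 -8.0 11.0 245.6 | 262 3 4.0 8.0 244.1 | 265 10 -7.0 10.0 247.5 | 268 15 -9.0 16.0 256.9 | 271 22 -11.0 13.0 259.5 | 274 9 -9.0 16.0 258.5 | 277 10 -12.0 17.0 258.1 | 280 8 2.0 14.0 259.1 | 283 11 -8.0 15.0 258.1 | top
100 21 -12.0 13.0 250.9 | 103 18 -12.0 13.0 250.3 | 106 22 -12.0 13.0 251.6 | 109 17 -15.0 15.0 253.2 | 112 22 -15.0 15.0 254.9 | 115 24 -15.0 15.0 255.2 | 118 35 -15.0 15.0 253.0 | 121 10 -7.0 8.0 245.0 | 124 13 -7.0 8.0 245.5 | 127 12 -7.0 8.0 245.9 | 130 12 -7.0 8.0 245.7 | 133 12 -7.0 8.0 246.5 |
```

View pics/i.png

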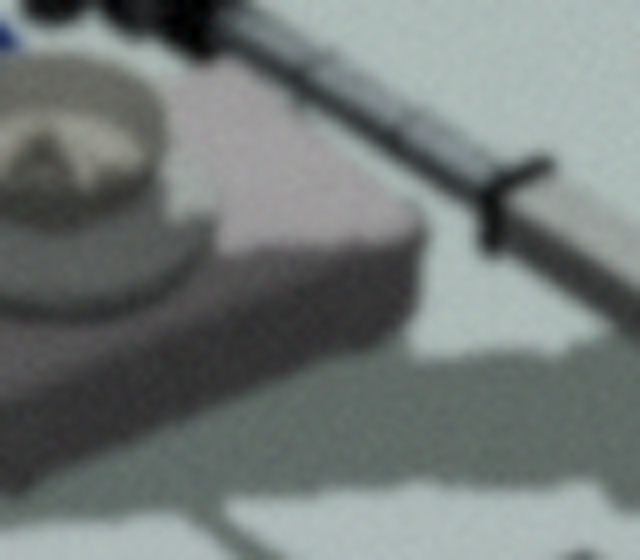

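The crop shows the 50 and 100 mm lines out on the rod at (318,62) and (400,128). The 150 mm line is at the bush at (490,190). Mouth r≈120.5 and rear face r≈270 give about 149.5 mm, steady. Handing in.

```bash
python3 -c "
from cell import ctrl
print(ctrl.finish_job())"
```

```text
the job is handed in; nothing more can be done
None
```

I handed the job in with the button squeezed, the boom pointing at the middle of the white dish and the rod drawn out about 149.5 mm by measurement, held steady by the grip; the thermometer itself was hidden by the arm, so its place over the dish comes from the boom angle and reach.

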